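# Couple up the used-fixer tank in the darkroom

## Task

Take the steel coupling that has two cam arms, lower it straight down onto the grooved adaptor standing on the black used-fixer tank until it sits fully home on the adaptor's shoulder, keeping both arms raised meanwhile; do not drop or fling it. Then swing its two cam arms fully down, one after the other, and leave the coupling seated upright and let go.

Things in the scene. Friction and masses are not known exactly. Their poses are not given: they have to be found in the camera images.
- coupling: Loose steel camlock coupling, upright on the bench, 0.5 to 0.8 kg: round cup 54 mm across, 48 tall, mouth down (bore 39 wide, 40 deep), square boss on top, two cam arms standing out and up at its +y and -y (free ends up to 105 mm from the axis). Origin: centre of the mouth's lower rim; z up. An armless steel cap, 52 mm across, 60 tall, stands near and is not used; they may be in either place.
- coupling_boss (a point): Grasp point of the coupling: on its axis inside the 30 x 30 mm square boss (42 mm tall, sides along the coupling's x and y), 18 mm below the boss's top, 24 mm above the cup's top, 72 mm above the mouth's rim. Axes as the coupling's: z up, arms at +y and -y, so grip the boss by its +x and -x sides.
- adaptor_shoulder (a point): Seat of the adaptor on the fixed low black tank (228 x 188 mm, top 70 mm up): on the adaptor's upright axis, upper face of its shoulder (64 mm across, 102 mm above the bench). The coupling's mouth rests here when home, at any yaw. Above it: grooved steel spigot, 36 mm across, 38 tall, its top 12 mm a cone to 18 mm. The tank's plain black screw cap, 95 mm away, is not used.
- cam_left (a joint): Cam arm on the coupling's own +y side: dark steel bar, 70 mm long, 14 wide, 7 thick. Level pin 33 mm from the coupling's axis, 38 mm below coupling_boss; the arm points straight outwards. Rad: 0 = raised, 45 degrees above level; 0.79 = level; 1.40 = fully down at its stop, 35 degrees below level. Friction holds it where left. Starts at 0 to 0.4.
- cam_right (a joint): Cam arm on the coupling's own -y side: dark steel bar, 70 mm long, 14 wide, 7 thick. Level pin 33 mm from the coupling's axis, 38 mm below coupling_boss; the arm points straight outwards. Rad: 0 = raised, 45 degrees above level; 0.79 = level; 1.40 = fully down at its stop, 35 degrees below level. Behaves as cam_left; pressing down 30 to 40 mm outside the pin takes 2 to 3 N.

How it is judged:
On the way, in this order (a step that is already met when the one before it is completed fails the run):
1. the coupling sits home on the adaptor with both cam arms still raised (horizontal distance between coupling_boss and adaptor_shoulder below 0.012 m and z of coupling_boss in the frame of adaptor_shoulder below 0.08 m and angle between coupling_boss's own z axis and vertical below 0.175 rad and value of joint each of cam_left, cam_right below 0.6 rad), for 0.2 s.
2. one cam arm is fully down while the other is still raised (((value of joint cam_left above 1.2 rad and value of joint cam_right below 0.6 rad) or (value of joint cam_right above 1.2 rad and value of joint cam_left below 0.6 rad))), for 0.2 s.
At the end, for the whole second after the job is handed in: The coupling is at rest on the adaptor: its axis within 12 mm of the adaptor's, its mouth less than 8 mm above the shoulder, tilted less than 10 degrees, and both cam arms are down (joint above 1.2 rad, of 1.40) (horizontal distance between coupling_boss and adaptor_shoulder below 0.012 m and z of coupling_boss in the frame of adaptor_shoulder below 0.08 m and angle between coupling_boss's own z axis and vertical below 0.175 rad and value of joint each of cam_left, cam_right above 1.2 rad and linear speed of coupling below 0.05 m/s); the robot touches nothing.
It fails at once if the coupling is dropped or flung: it moves faster than 0.6 m/s while the fingers do not touch it (linear speed of coupling above 0.6 m/s and contact force between the fingers and coupling below 0.2 N).
It also fails if it takes over 58 s, if anything falls off the work surface, if the arm or the gripper's body presses on something with over 40 N, if the wrist force passes 120 N, or if a joint passes its speed limit or range.

## Robot

A 7-joint arm with a two-finger parallel gripper is mounted at the origin on the work surface. World frame = base frame: x ahead of the robot, y to its left, z up, the work surface at z = 0. Lengths are in m, angles in rad, forces in N, time in s.
With the tool pointing down it reaches from about 0.425 to 0.95 m from the base axis. Payload 4.7 kg.
Tool frame: the origin (TCP) lies on the centre line of the jaws, within the pads' length; the fingertips stand robot.nose_length ahead of it and the grasp point (between the pads) lies 8 mm behind it (robot.nose_length is the distance from the TCP to the fingertips, in m); z points along the fingers, x is the direction in which the jaws open and shut, and the axes are right-handed (so a half turn about z gives the same grasp; the last joint's range is limited). The gripper opens to 85 mm and grips with 20 to 120 N. Pads are 22 mm wide; open, the fingers measure 114 mm over their backs; the gripper's body (76 mm by 85 mm) begins 54 mm behind the grasp point. The pads swing forward as they close: fully open they stand 13 mm farther back than shut.
Start: joints at [1.26, 0.469, -0.049, 1.532, 0.024, 1.141, -0.082], TCP at [0.188, -0.648, 0.242] pointing down, gripper open.
Joint ranges: [-2.59, 2.59], [-0.33, 1.99], [-1.39, 1.29], [0.1, 2.45], [-1.04, 4.18], [0.21, 1.99], [-2.66, 2.66]. Speed limits (rad/s): [2.57, 2.57, 3.14, 3.14, 3.14, 3.14, 3.14].

## Interface

Orientations are given as [roll, pitch, yaw] about the fixed x, y, z axes, in that order (R = Rz(yaw) Ry(pitch) Rx(roll)).
In Python, from plant import robot gives the robot as it stands. Calls block until the motion is done:
- robot.goto(position, orientation): joint-space move of the TCP to a pose.
- robot.move_straight(position, vel=0.15, attitude=None, contact_N=None): straight line of the TCP; attitude=None keeps the orientation; vel is the mean speed in m/s. With contact_N (N) it stops when the force on the tool has changed by that much, and returns True; else False.
- robot.move_joints(angles): joint-space move.
- robot.grip(opening, strength=None): opening from 0.0 (shut) to 1.0 (fully open); strength is the grip in N (None keeps the last); returns when the fingers have stopped.
- robot.sleep(seconds).
- robot.inverse_kinematics(position, orientation): joint angles nearest the present ones, or None.
- robot.sense(): the state.
- robot.grab_frame(name): name is "scene" or "top" or "wrist"; returns a dict with "image" (420x560x3 uint8, red, green, blue), "range_z" (420x560 float32, m along the optical axis (not along the pixel's ray), 0 where there is no reading), "fx", "fy", "cx", "cy" (pixels), "R" (3x3) and "t" (3): a world point X has camera coordinates R X + t. Camera axes: x right, y down, z forward; pixel columns grow to the right and rows downward; lengths in m; the calibration is good to about 2 mm. A picture is of the moment at which its call begins.
A pose or a line that the arm cannot do raises robot.IKError and nothing moves.
- robot.close_job(): hands the job in, once; it reports no verdict.
The state is a dict: "t": time; "joint_pos": joint angles; "joint_velocities": joint speeds; "effort": joint torques, N m; "tcp_pos": TCP position; "tcp_rot": TCP orientation; "wrist_force": force on the tool from outside, world axes, zero at the start; "torque": the same for the moment, N m; "opening": opening from 0.0 (shut) to 1.0 (fully open).
Only numpy, scipy, OpenCV 4.12 (cv2) and the standard library are available. Lean on these libraries where they do the work, as an engineer would, in place of code of your own. Each camera call takes 0.05 s, during which the arm holds its last target.

## Working session

There is one attempt and no reset: what is moved stays moved. The work goes in short steps, each a Python script; the robot and the scene stay as the last script left them, time stands still between calls to the robot, and variables do not carry over. Pictures are saved under pics/ and viewed, and the job is handed in when it is done.

```bash
ls; mkdir -p pics; python3 - <<'E'
from plant import robot
import cv2
s=robot.sense(); print(s['t'],s['tcp_pos'],s['tcp_rot'],s['opening'],robot.nose_length)
for n in ("scene","top"):
    f=robot.grab_frame(n); cv2.imwrite(f"pics/{n}0.png",f["image"][:,:,::-1])
    import pickle; pickle.dump(f,open(f"{n}0.pkl","wb"))
    print(n,f['fx'],f['cx'],f['cy'],-f['R'].T@f['t'])
E
```

```text
pics
0.0 [ 0.18755411 -0.64782207  0.24120535] [ 3.14153107e+00  2.04211333e-03 -1.28900057e+00] 1.0035030401303895 0.011
scene 422.82547314018507 272.92263720854896 217.08152517921118 [0.84711426 0.45608922 0.67035096]
top 431.99834409361404 280.52237544526497 214.2378913015895 [ 0.38290715 -0.01895034  0.99635375]
```

View pics/scene0.png

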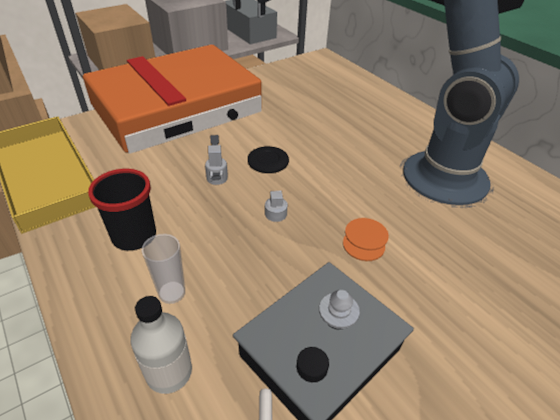

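View pics/top0.png

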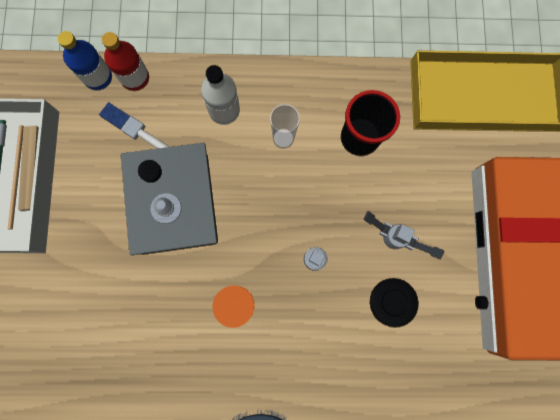

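The scene view shows the coupling at about (216,165) and the adaptor at (341,303). The top view shows the coupling at (400,237), with its arm tips at (370,218) and (437,252), the cap at (315,259) and the adaptor at (165,208). Next I'll zoom in on the top view and measure.

```bash
cat > h.py <<'E'
import numpy as np,cv2,pickle
def ray(f,u,v,z):
    d=f['R'].T@np.array([(u-f['cx'])/f['fx'],(v-f['cy'])/f['fy'],1.]); c=-f['R'].T@f['t']
    return c+d*(z-c[2])/d[2]
def pts(f):
    v,u=np.mgrid[:420,:560]; Z=f['range_z'].astype(float)
    P=np.stack([(u-f['cx'])/f['fx']*Z,(v-f['cy'])/f['fy']*Z,Z],-1)
    return (P-f['t'])@f['R']
E
python3 - <<'E'
from h import *
for n,c in (("top",(400,237)),("top",(165,208)),("scene",(216,160)),("scene",(341,308))):
    f=pickle.load(open(n+"0.pkl","rb")); P=pts(f)
    u,v=c; w=P[v-45:v+45,u-45:u+45]; m=f['range_z'][v-45:v+45,u-45:u+45]>0
    uu,vv=np.meshgrid(np.arange(u-45,u+45),np.arange(v-45,v+45))
    print(n,c)
    for lo,hi in ((.012,.035),(.04,.055),(.062,.078),(.083,.096),(.097,.107),(.108,.13),(.133,.15)):
        k=m&(w[...,2]>lo)&(w[...,2]<hi)
        if k.sum()>4: print(lo,hi,k.sum(),'med',np.median(w[k],0).round(4),'min',w[k].min(0).round(3),'max',w[k].max(0).round(3), 'px',uu[k].mean().round(1),vv[k].mean().round(1))
ims=[]
for n,c in (("top",(403,237)),("top",(165,208)),("scene",(216,160)),("scene",(341,308))):
    f=pickle.load(open(n+"0.pkl","rb"));u,v=c
    ims.append(cv2.resize(f['image'][v-42:v+42,u-42:u+42,::-1],(290,290),interpolation=cv2.INTER_CUBIC))
cv2.imwrite("pics/zoom.png",np.vstack([np.hstack(ims[:2]),np.hstack(ims[2:])]))
E
```

```text
top (400, 237)
0.012 0.035 84 med [ 0.4695 -0.2868  0.0209] min [ 0.393 -0.329  0.012] max [ 0.523 -0.262  0.034] px 391.3 254.3
0.04 0.055 468 med [ 0.482  -0.2946  0.0461] min [ 0.45 -0.38  0.04] max [ 0.524 -0.24   0.055] px 401.0 238.0
0.062 0.078 191 med [ 0.5192 -0.2417  0.0676] min [ 0.443 -0.39   0.062] max [ 0.544 -0.217  0.078] px 392.9 230.6
0.083 0.096 207 med [ 0.4937 -0.3017  0.0896] min [ 0.475 -0.322  0.083] max [ 0.511 -0.284  0.093] px 405.2 233.3
top (165, 208)
0.012 0.035 55 med [0.4629 0.173  0.0193] min [0.452 0.125 0.013] max [0.656 0.243 0.03 ] px 186.1 234.4
0.062 0.078 6221 med [0.5474 0.2046 0.0699] min [0.448 0.116 0.062] max [0.647 0.315 0.078] px 167.3 207.2
0.083 0.096 365 med [0.6205 0.2463 0.0917] min [0.51  0.218 0.083] max [0.639 0.27  0.096] px 148.8 171.5
0.097 0.107 442 med [0.5325 0.1978 0.1019] min [0.507 0.174 0.097] max [0.569 0.237 0.106] px 166.8 209.3
0.108 0.13 82 med [0.5334 0.195  0.1259] min [0.521 0.187 0.108] max [0.556 0.221 0.13 ] px 166.1 208.0
0.133 0.15 158 med [0.5382 0.2036 0.1382] min [0.523 0.189 0.133] max [0.554 0.218 0.14
[... 339 characters left out ...]
x [ 0.546 -0.218  0.078] px 197.0 134.6
0.083 0.096 152 med [ 0.5007 -0.3038  0.0892] min [ 0.478 -0.493  0.083] max [ 0.523 -0.285  0.094] px 205.0 142.2
scene (341, 308)
0.062 0.078 5181 med [0.5327 0.2051 0.0699] min [0.454 0.101 0.066] max [0.63  0.289 0.075] px 337.8 315.9
0.083 0.096 105 med [0.6165 0.2324 0.0919] min [0.605 0.224 0.089] max [0.633 0.245 0.094] px 311.2 350.0
0.097 0.107 655 med [0.5545 0.2158 0.1018] min [0.511 0.173 0.097] max [0.574 0.236 0.107] px 337.4 314.8
0.108 0.13 218 med [0.5521 0.2141 0.1144] min [0.525 0.187 0.108] max [0.56  0.222 0.13 ] px 339.0 308.5
0.133 0.15 220 med [0.5449 0.2068 0.1384] min [0.53  0.191 0.133] max [0.556 0.219 0.142] px 341.2 297.5
```

View pics/zoom.png

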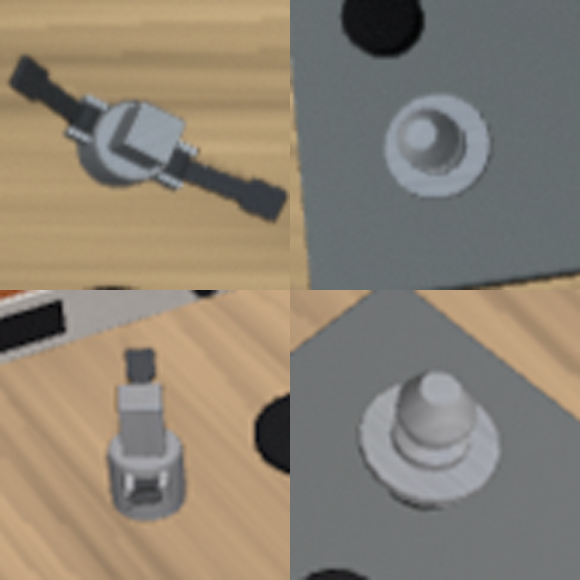

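The zoom shows a clean square boss top and two dark arms on one line, plus the adaptor's shoulder disc. Now I'll measure the boss centre, the yaw and the adaptor axis.

```bash
python3 - <<'E'
from h import *
f=pickle.load(open("top0.pkl","rb")); P=pts(f)
# boss top
win=np.zeros((420,560),bool); win[185:290,355:450]=1
k=(win&(P[...,2]>.085)&(P[...,2]<.095)&(np.hypot(P[...,0]-.493,P[...,1]+.303)<.03)).astype(np.uint8)
g=f['image'].mean(2)
k&=(g>110).astype(np.uint8)
c=max(cv2.findContours(k,0,2)[0],key=cv2.contourArea)
W=np.array([ray(f,u,v,.09)[:2] for u,v in c[:,0].astype(float)]).astype(np.float32)
print('boss rect mm',cv2.minAreaRect(W*1000))
# arms
k=win&(g<85)&(P[...,2]>.025)&(P[...,2]<.11)
A=P[k]; r=np.hypot(A[:,0]-.493,A[:,1]+.303); A=A[(r>.045)&(r<.115)]
L=A[A[:,1]>-.303];R=A[A[:,1]<-.303]
for Q in(L,R):
    d=Q[:,:2].mean(0)-[.493,-.303]; print(len(Q),Q.mean(0).round(4),'dir',np.degrees(np.arctan2(d[1],d[0])).round(1), 'maxr',np.hypot(*(Q[:,:2]-[.493,-.303]).T).max().round(3),'zmax',np.percentile(Q[:,2],95).round(3))
d=L[:,:2].mean(0)-R[:,:2].mean(0);print('arm axis',np.degrees(np.arctan2(d[1],d[0])))
for n,c in (("top",(165,208)),("scene",(341,308))):
    f=pickle.load(open(n+"0.pkl","rb"));P=pts(f);u,v=c
    k=np.zeros((420,560),np.uint8)
    k[v-30:v+30,u-30:u+30]=(P[v-30:v+30,u-30:u+30,2]>.097)
    c=max(cv2.findContours(k,0,2)[0],key=cv2.contourArea)
    hull=c[:,0].astype(float)
    W=np.array([ray(f,a,b,.102)[:2] for a,b in hull])
    (x,y),r=cv2.minEnclosingCircle((W*1000).astype(np.float32)); 
    M=np.c_[2*W,np.ones(len(W))]
    from scipy.optimize import least_squares
    s=least_squares(lambda p:np.hypot(W[:,0]-p[0],W[:,1]-p[1])-p[2],[x/1e3,y/1e3,.032],loss='soft_l1',f_scale=.001)
    print(n,'shoulder circle',s.x.round(4),'enc',x,y,r)
E
```

```text
boss rect mm ((493.517578125, -302.0583190917969), (30.80658531188965, 29.222501754760742), 63.50569152832031)
158 [ 0.5251 -0.2386  0.0636] dir 63.5 maxr 0.092 zmax 0.075
201 [ 0.4604 -0.3684  0.0559] dir -116.5 maxr 0.097 zmax 0.066
arm axis 63.51083878773734
top shoulder circle [0.5385 0.2045 0.0312] enc 537.5982055664062 204.39584350585938 32.88554763793945
scene shoulder circle [0.5427 0.2044 0.0323] enc 540.4120483398438 203.5592041015625 36.49049377441406
```

The two estimates agree. The boss is at (0.4935, -0.302), with a measured side of 29–31 mm and arm axis at 63.5°. The adaptor is at about (0.540, 0.2045). I'll hover above the coupling and check with the wrist camera.

```bash
python3 - <<'E'
from plant import robot
from h import *
y=np.radians(-26.5)
robot.goto([.4935,-.302,.24],[np.pi,0,y])
s=robot.sense();print(s['t'],s['tcp_pos'],s['tcp_rot'],s['joint_pos'])
for yy in (-26.5,0,-60,-90,-120,60,90):
  q=robot.inverse_kinematics([.54,.2045,.25],[np.pi,0,np.radians(yy)]); print(yy,None if q is None else np.round(q,2))
f=robot.grab_frame("wrist");pickle.dump(f,open("w1.pkl","wb"));cv2.imwrite("pics/w1.png",f['image'][:,:,::-1])
P=pts(f);k=(abs(P[...,2]-.09)<.006)&(np.hypot(P[...,0]-.4935,P[...,1]+.302)<.03)
print(k.sum(),P[k].mean(0),P[k].min(0),P[k].max(0))
c=max(cv2.findContours(k.astype(np.uint8),0,2)[0],key=cv2.contourArea)
W=np.array([ray(f,u,v,.09)[:2] for u,v in c[:,0].astype(float)]).astype(np.float32)
print(cv2.minAreaRect(W*1000))
E
```

```text
1.7917 [ 0.49261551 -0.30400998  0.23986726] [ 3.14067389e+00  1.06912518e-04 -4.65957385e-01] [ 0.78375424  0.34274297 -0.38806127  1.75387953  0.1462545   1.07336824
 -0.11991774]
-26.5 [ 0.12  0.39 -0.73  1.73  0.29  1.13 -1.16]
0 [ 0.18  0.42 -0.82  1.73  0.33  1.14 -0.73]
-60 [ 0.03  0.36 -0.59  1.74  0.22  1.11 -1.69]
-90 [-0.04  0.35 -0.5   1.74  0.18  1.1  -2.17]
-120 [-1.23  0.49  1.12  1.8  -0.48  1.16 -2.05]
60 [ 0.31  0.49 -1.02  1.72  0.45  1.19  0.21]
90 [ 0.29  0.48 -0.99  1.72  0.43  1.18  0.75]
1496 [ 0.49593634 -0.30377007  0.08948783] [ 0.47674678 -0.32384691  0.08413355] [ 0.51476555 -0.28544414  0.09207414]
((495.91827392578125, -303.7865905761719), (30.199308395385742, 29.66033935546875), 63.311134338378906)
```

View pics/w1.png

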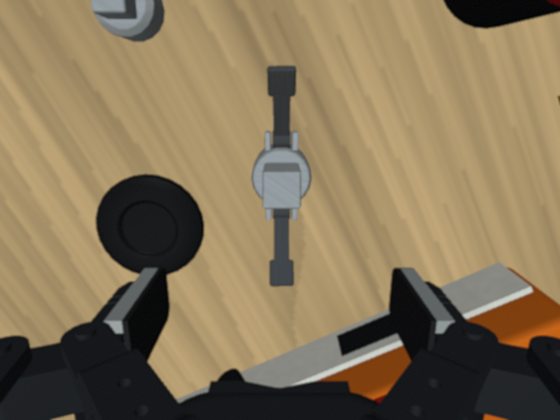

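The wrist view shows the boss centred between the jaws at (281,187), with the arms running up and down the image, so the sides being gripped are the correct ones. The wrist fix is within 3 mm of the top view, so I'll use the average and grasp.

```bash
python3 - <<'E'
from plant import robot
from h import *
robot.move_straight([.4948,-.303,.12],vel=.15,attitude=[np.pi,0,np.radians(-26.6)])
c=robot.move_straight([.4948,-.303,.066],vel=.06,contact_N=8)
s=robot.sense();print(c,s['t'],s['tcp_pos'],s['wrist_force'])
robot.grip(0.0,60)
s=robot.sense();print(s['t'],s['tcp_pos'],s['wrist_force'],s['opening'])
robot.move_straight([.4948,-.303,.25],vel=.1)
s=robot.sense();print(s['t'],s['tcp_pos'],s['wrist_force'],s['opening'])
f=robot.grab_frame("scene");pickle.dump(f,open("s2.pkl","wb"));cv2.imwrite("pics/s2.png",f['image'][:,:,::-1])
E
```

```text
False 3.8417 [ 0.49513479 -0.30309291  0.06633164] [0.09019064 0.3308623  0.03389908]
4.3917 [ 0.49518767 -0.30320705  0.0663212 ] [ 0.28238114 -0.57007527  1.73073207] 0.3465285059667852
6.3833 [ 0.49451909 -0.30286151  0.2493292 ] [ 0.75959725 -0.3917268  -5.92819918] 0.34309213638987635
```

View pics/s2.png

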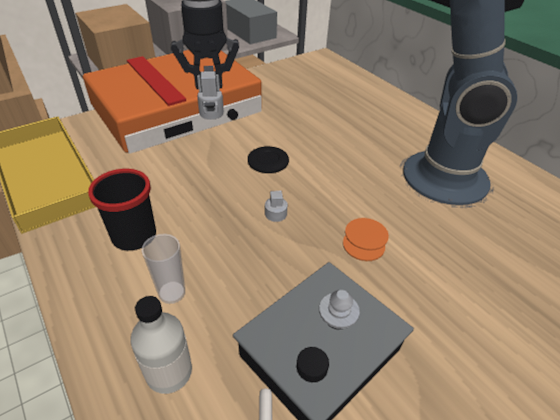

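The coupling is held (opening 29 mm, load about 6–7 N) and hangs upright below the jaws at (208,100). I'll move short of the adaptor for a wrist look.

```bash
python3 - <<'E'
from plant import robot
from h import *
y=np.radians(-26.6); d=np.array([np.cos(y+np.pi/2),np.sin(y+np.pi/2)])
a=np.array([.540,.2045])-.08*d
robot.move_straight([*a,.25],vel=.2)
robot.sleep(.3)
s=robot.sense();print(s['t'],s['tcp_pos'],s['tcp_rot'],s['wrist_force'],s['opening'])
for n in("wrist","scene"):
    f=robot.grab_frame(n);pickle.dump(f,open(n+"3.pkl","wb"));cv2.imwrite(f"pics/{n}3.png",f['image'][:,:,::-1])
    if n=="wrist":
        P=pts(f)
        for lo,hi in((.097,.107),(.133,.145)):
            k=(P[...,2]>lo)&(P[...,2]<hi)&(np.hypot(P[...,0]-.54,P[...,1]-.2045)<.045)
            if k.sum(): print(k.sum(),P[k].mean(0),P[k].min(0),P[k].max(0))
E
```

```text
9.0667 [0.50421439 0.13272409 0.24999338] [ 3.14153528e+00  5.61338426e-06 -4.64687030e-01] [-0.08963893  0.27810288 -5.38466522] 0.3450614249416865
1379 [0.53930035 0.19790427 0.10177   ] [0.50985713 0.17226223 0.09921956] [0.57287885 0.23251639 0.10373418]
```

View pics/wrist3.png

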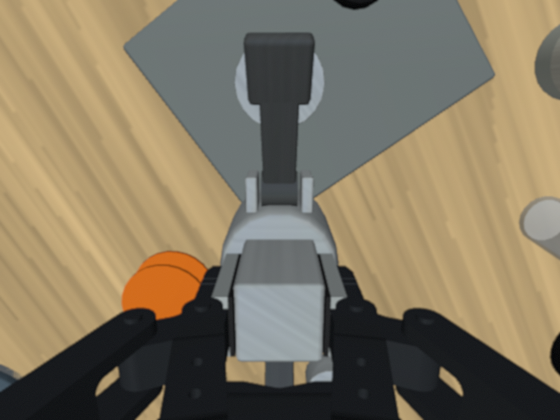

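View pics/scene3.png

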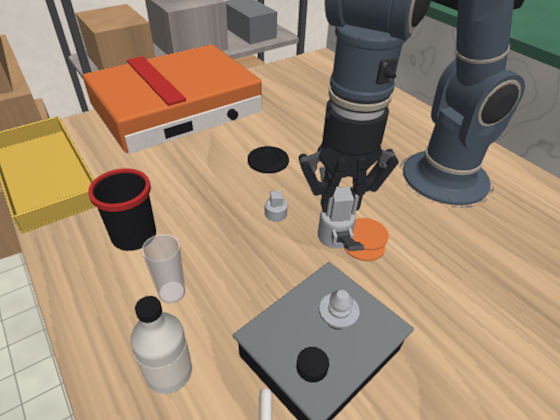

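The wrist view shows the shoulder disc spanning columns 235–324, centred at about 279.5 with the arm partly covering it. The held boss is at column about 279, so lateral alignment is good. I'll fit the disc and boss in this same view to get the relative offset.

```bash
python3 - <<'E'
from h import *
from scipy.optimize import least_squares
f=pickle.load(open("wrist3.pkl","rb"));P=pts(f);g=f['image'].mean(2)
k=(P[...,2]>.097)&(P[...,2]<.107)&(np.hypot(P[...,0]-.54,P[...,1]-.2045)<.045)&(g>130)
Q=P[k]
k8=k.astype(np.uint8)*255
# boundary px whose outward neighbour is tank (not the dark arm): radial edge
c=np.vstack([x[:,0] for x in cv2.findContours(k8,0,1)[0]])
arm=cv2.dilate((((g<70)|(P[...,2]>.11))).astype(np.uint8),np.ones((7,7)))
c=np.array([p for p in c if not arm[p[1],p[0]]],float)
W=np.array([ray(f,u,v,.102)[:2] for u,v in c])
s=least_squares(lambda p:np.hypot(W[:,0]-p[0],W[:,1]-p[1])-p[2],[.54,.2045,.032],loss='soft_l1',f_scale=.001)
s2=least_squares(lambda p:np.hypot(W[:,0]-p[0],W[:,1]-p[1])-.032,[.54,.2045],loss='soft_l1',f_scale=.001)
print(len(W),s.x,s2.x,s2.cost)
# boss top in hand at z≈.274
b=(np.abs(P[...,2]-.274)<.006)&(np.hypot(P[...,0]-.504,P[...,1]-.133)<.03)&(g>100)
print(b.sum(),P[b].mean(0),np.median(P[b],0))
ct=max(cv2.findContours(b.astype(np.uint8),0,2)[0],key=cv2.contourArea)
z=np.median(P[b][:,2])
B=np.array([ray(f,u,v,z)[:2] for u,v in ct[:,0].astype(float)]).astype(np.float32)
print(cv2.minAreaRect(B*1000))
E
```

```text
117 [0.54117345 0.20356692 0.03121219] [0.54142878 0.20443553] 2.593701259465515e-05
7827 [0.50590028 0.13369542 0.27321615] [0.50562682 0.13386463 0.27336949]
((505.4969482421875, 132.95590209960938), (32.10672378540039, 28.936607360839844), 63.337562561035156)
```

The relative wrist fix gives a target of (0.540, 0.204), which agrees with the other views. I'll lower with a force guard.

```bash
python3 - <<'E'
from plant import robot
from h import *
robot.move_straight([.540,.204,.25],vel=.1); robot.sleep(.2)
s=robot.sense();print(s['t'],s['tcp_pos'],s['wrist_force'])
c=robot.move_straight([.540,.204,.166],vel=.04,contact_N=10)
s=robot.sense();print(c,s['t'],s['tcp_pos'],s['wrist_force'],s['torque'])
f=robot.grab_frame("scene");pickle.dump(f,open("s4.pkl","wb"));cv2.imwrite("pics/s4.png",f['image'][200:400,240:440,::-1].repeat(3,0).repeat(3,1))
E
```

```text
10.3083 [0.53996653 0.20323013 0.25005322] [ 0.39715096  0.25580861 -6.44712632]
True 12.2167 [0.54023277 0.20443386 0.16828924] [ 0.15330499 -0.93746551  5.96849799] [-0.01679506  0.22103421  0.00126402]
```

View pics/s4.png

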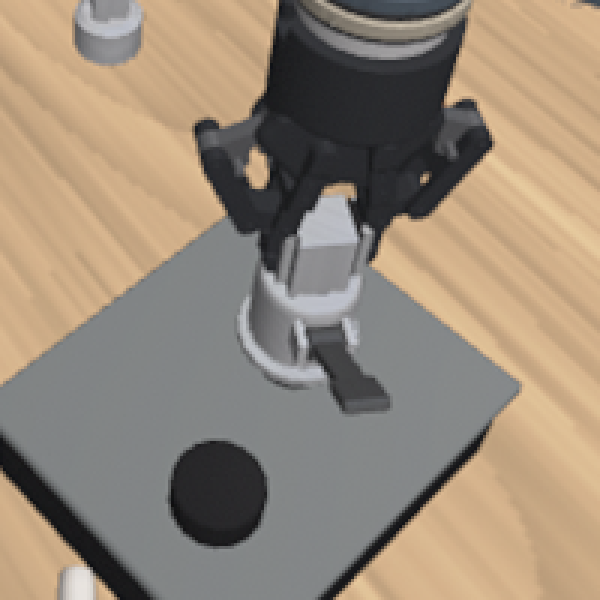

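The picture shows the coupling down on the shoulder with its arms raised. Contact came at z = 0.168, exactly the home height. I'll release, rise and check.

```bash
python3 - <<'E'
from plant import robot
from h import *
robot.grip(.7)
s=robot.sense();print(s['t'],s['tcp_pos'],s['wrist_force'],s['opening'])
robot.move_straight([.540,.204,.28],vel=.15)
f=robot.grab_frame("wrist");pickle.dump(f,open("w5.pkl","wb"));cv2.imwrite("pics/w5.png",f['image'][:,:,::-1])
P=pts(f);g=f['image'].mean(2)
k=(abs(P[...,2]-.192)<.008)&(np.hypot(P[...,0]-.54,P[...,1]-.204)<.03)&(g>100)
print('boss',np.median(P[k],0))
d=np.array([np.cos(np.radians(63.4)),np.sin(np.radians(63.4))])
rel=P[...,:2]-[.54,.204]; t=rel@d; l=rel@[-d[1],d[0]]
for s_ in(1,-1):
    for r in(.04,.05,.06,.07,.08,.09):
        k=(abs(s_*t-r)<.004)&(abs(l)<.005)&(g<90)&(P[...,2]>.1)
        if k.sum()>5: print(s_,r,k.sum(),np.median(P[k][:,2]).round(4))
E
```

```text
12.6667 [0.5385861  0.20388265 0.16589678] [ 0.80902213 -0.72640443  0.54965766] 0.7001516863374991
boss [0.54142582 0.20444692 0.19160422]
1 0.04 141 0.1451
1 0.05 163 0.1519
1 0.06 201 0.1586
1 0.07 417 0.4102
1 0.08 250 0.1719
1 0.09 159 0.1762
-1 0.04 129 0.1431
-1 0.05 148 0.1472
-1 0.06 151 0.1518
-1 0.07 153 0.1561
-1 0.08 157 0.161
-1 0.09 163 0.1654
```

View pics/w5.png

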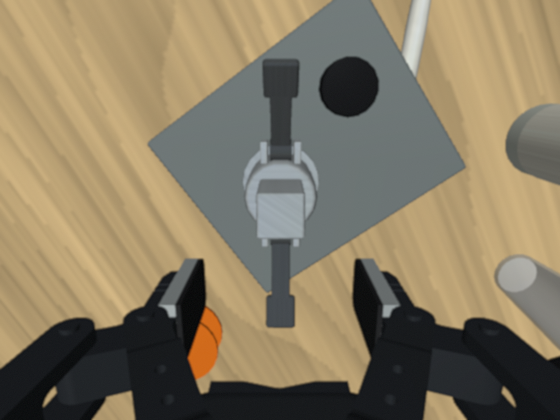

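The wrist view shows the coupling centred and home, with the boss top at 0.1916 m against an expected 0.192 m. The arms slope at about 34° and 24°, or roughly 0.19 and 0.37 rad, so both are still raised. Now I'll press the +63° side arm down.

```bash
cat > press.py <<'E'
from plant import robot
from h import *
d=np.array([np.cos(np.radians(63.4)),np.sin(np.radians(63.4))]); A=np.array([.5405,.2042])
def press(sg):
    p=A+sg*.071*d
    robot.grip(0.0)
    robot.move_straight([*p,.28],vel=.15)
    robot.move_straight([*p,.20],vel=.12); robot.sleep(.15)
    s=robot.sense();print(s['t'],s['tcp_pos'],s['wrist_force'])
    c=robot.move_straight([*p,.118],vel=.035,contact_N=14)
    s=robot.sense();print('contact',c,s['t'],s['tcp_pos'],s['wrist_force'])
    robot.sleep(.2)
    robot.move_straight([*p,.28],vel=.15)
def look(n,shift=-.0):
    f=robot.grab_frame("wrist");pickle.dump(f,open(n+".pkl","wb"));cv2.imwrite(f"pics/{n}.png",f['image'][:,:,::-1])
    P=pts(f);g=f['image'].mean(2);rel=P[...,:2]-A; t=rel@d; l=rel@[-d[1],d[0]]
    k=(abs(P[...,2]-.192)<.012)&(np.hypot(*rel.transpose(2,0,1))<.03)&(g>100)
    if k.sum(): print('boss',np.median(P[k],0),k.sum())
    for s_ in(1,-1):
        k=(s_*t>.045)&(s_*t<.085)&(abs(l)<.005)&(g<75)&(P[...,2]>.08)&(P[...,2]<.2)
        if k.sum()>30: print(s_,'slope deg',np.degrees(np.arctan(np.polyfit(s_*t[k],P[k][:,2],1)[0])).round(1),k.sum(),np.median(P[k][:,2]))
E
python3 - <<'E'
from press import *
press(1)
look("w6")
f=robot.grab_frame("scene");cv2.imwrite("pics/s6.png",f['image'][200:400,240:440,::-1].repeat(3,0).repeat(3,1))
f=robot.grab_frame("top");cv2.imwrite("pics/t6.png",f['image'][:,:,::-1]);print(robot.sense()['t'])
E
```

```text
15.8083 [0.57278188 0.26804674 0.20110079] [ 0.24644163  0.15481374 -0.17087742]
contact True 17.8333 [0.57393482 0.27011179 0.12401692] [0.34680536 0.27406375 4.42534339]
1 slope deg -35.2 228 0.11757393769432578
-1 slope deg 24.1 180 0.1572533616900878
19.375
```

View pics/s6.png

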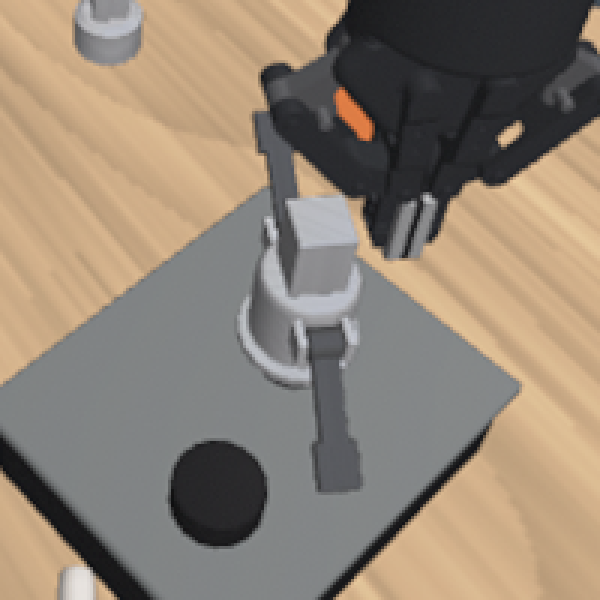

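View pics/w6.png

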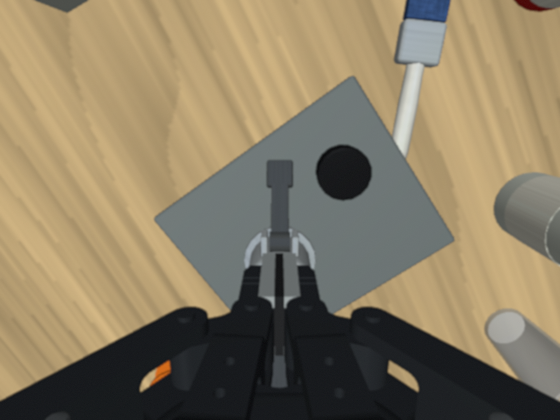

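The first arm now slopes at −35.2°, which is its stop, and the other is still at +24° (0.37 rad). Now the second arm.

```bash
python3 - <<'E'
from press import *
press(-1)
p=A-.15*d
robot.move_straight([*p,.30],vel=.15); robot.sleep(.3)
look("w7")
f=robot.grab_frame("scene");cv2.imwrite("pics/s7.png",f['image'][200:400,240:440,::-1].repeat(3,0).repeat(3,1));P=pts(f)
f=robot.grab_frame("top");P2=pts(f)
for Q in(P,P2):
    k=(abs(Q[...,2]-.192)<.012)&(np.hypot(Q[...,0]-.5405,Q[...,1]-.2042)<.03)
    print(k.sum(),np.median(Q[k],0) if k.any() else '')
    g=f['image'].mean(2)
    if Q is P2:
      rel=Q[...,:2]-A;t=rel@d;l=rel@[-d[1],d[0]]
      for s_ in(1,-1):
        k=(s_*t>.045)&(s_*t<.085)&(abs(l)<.006)&(g<90)&(Q[...,2]>.08)&(Q[...,2]<.2)
        if k.sum()>15: print(s_,np.degrees(np.arctan(np.polyfit(s_*t[k],Q[k][:,2],1)[0])),np.median(Q[k][:,2]),k.sum())
cv2.imwrite("pics/t7.png",f['image'][140:280,90:240,::-1].repeat(4,0).repeat(4,1))
s=robot.sense();print(s['t'],s['wrist_force'])
E
```

```text
21.6583 [0.50929476 0.14098705 0.20091445] [ 0.01639999  0.02782354 -1.02769454]
contact True 23.4333 [0.50921139 0.14118338 0.1307666 ] [-2.55028764 -0.77894248  9.12163454]
-1 slope deg -35.2 690 0.11942278399372686
455 [0.54452807 0.20667806 0.1913932 ]
0 
25.925 [0.24562268 0.16483345 0.56956587]
```

View pics/s7.png

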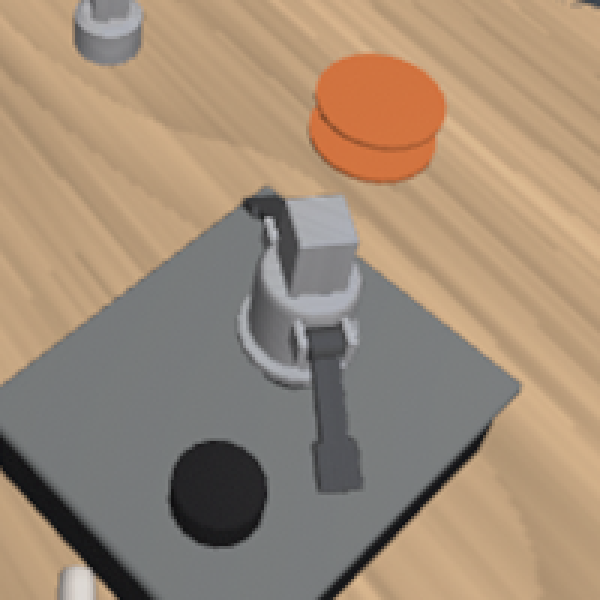

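View pics/w7.png

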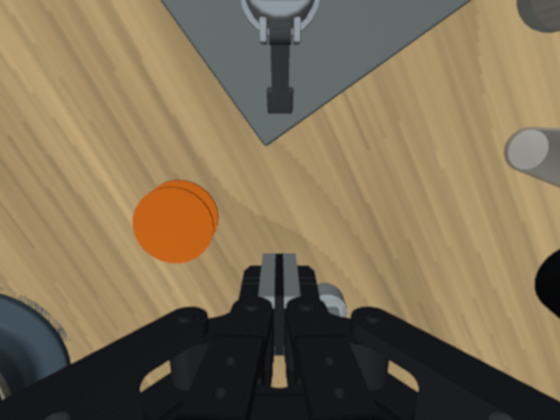

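The scene view shows both arms down and the coupling upright. The second arm measures −35.2° and the boss top is at 0.1914 m. The robot is clear, so I'll hand in.

```bash
python3 -c "
from plant import robot
robot.close_job();print(robot.sense()['t'])"
```

```text
the job is handed in; nothing more can be done
the job is handed in; nothing more can be done
```

The coupling is seated on the adaptor with both cam arms fully down. The robot has let go and is clear. I handed the job in just after the clock read 25.9 s, and the system gave no verdict.

I gripped the coupling by its boss and lowered it until it touched home at the expected height. After releasing it, I pressed the two arms down one after the other.

- **Seating:** with both arms still raised (about 0.19 and 0.37 rad), the boss top was at 0.1916 m against an expected 0.192 m. It was at 0.1914 m at the end.
- **First arm:** it measured −35.2°, which is its stop, while the other was still about 24° above level.
- **Second arm:** it also measured −35.2°. The final scene picture shows both arms down and the coupling upright.
- **Checks that disagreed or failed:** the cameras differed by 2–4 mm on horizontal positions, which is close to their stated calibration. The last top-view check returned no reading, probably because the robot arm was in the way. I didn't re-measure the first arm's angle after pressing the second, but the last scene picture shows it still down.

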